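# Open the soldering hearth, take out the silver beaker and close the hearth again

### The job

The soldered silver beaker has been left to cool on the soldering pan inside a ring of three upright heat blocks. First stand all three blocks on the aluminium side tray; then take the beaker out and set it down gently, upright, in the middle of the steel bench block; then put each block back upright on the pan just where and how it stood, so that the hearth is ready for the next piece. Do not knock over any block or the beaker, and do not disturb the flux jar or the solder dish.

Things in the scene. Friction and masses are not known exactly. Their poses are not given: they have to be found in the camera images.
- pan: round steel soldering pan on a cast foot, fixed to the bench, 230 mm across, with a white, flux-stained ceramic board whose flat top is 34 mm above the bench (no raised rim); origin at its centre at bench height, z up. The ring of blocks is centred on it. It stands at any yaw
- charcoal: black charcoal soldering block bound with two iron wires, about 130 g, standing on end: 34 mm thick (its x), 54 mm wide (its y), 100 mm tall (z up); origin at the centre of its underside. Starts on the pan's board, 52 mm from the pan's centre, its x axis on the line through that centre (a broad face to the beaker, 7 mm from its rim); at its narrow sides 25 mm are free for fingers
- firebrick: yellow-buff firebrick with a scorched face, about 160 g, standing on end: 34 mm thick (its x), 54 mm wide (its y), 100 mm tall (z up); origin at the centre of its underside. Starts on the pan's board, 52 mm from the pan's centre, its x axis on the line through that centre (a broad face to the beaker, 7 mm from its rim); at its narrow sides 25 mm are free for fingers
- honeycomb: white ceramic honeycomb block with rows of small dark holes, about 200 g, standing on end: 34 mm thick (its x), 54 mm wide (its y), 100 mm tall (z up); origin at the centre of its underside. Starts on the pan's board, 52 mm from the pan's centre, its x axis on the line through that centre (a broad face to the beaker, 7 mm from its rim); at its narrow sides 25 mm are free for fingers
- beaker: small silver beaker, open at the top, upright: 56 mm tall, foot 44 mm across, widening to 56 mm across at half height and straight-sided above that; wall 3 mm; about 130 g. Origin at the centre of its underside, z up. Starts at the pan's centre, among the three taller blocks, which leave no room for a gripper
- tray: shallow aluminium side tray, fixed, empty at the start: 250 mm (its x axis) by 120 mm (its y axis), rim 14 mm high, walls and floor 3 mm; origin at the centre of its underside, on the bench, z up. Room for the three blocks side by side along its length
- bench_block: bare polished steel bench block, fixed, 100 x 100 mm, 20 mm high, flat top; origin at the centre of its underside, on the bench, z up
- flux_jar: open cream-white plastic flux jar, 60 mm across, 62 mm tall, loose on the bench; origin at the centre of its underside. A bystander: leave it alone
- solder_dish: small blue ceramic dish for solder, 68 mm across, 22 mm tall, loose on the bench; origin at the centre of its underside. A bystander: leave it alone
There are look-alikes about, which are no part of the job. Leave any purple look-alike of the firebrick alone.

How it is judged:
On the way, in this order (a step that is already met when the one before it is completed fails the run):
1. all three blocks stand upright and released on the side tray, the beaker still standing on the pan (x of charcoal in the frame of tray between -0.105 and 0.105 m and y of charcoal in the frame of tray between -0.045 and 0.045 m and z of each of charcoal, firebrick, honeycomb in the frame of tray below 0.012 m and linear speed of each of charcoal, firebrick, honeycomb below 0.03 m/s and angular speed of each of charcoal, firebrick, honeycomb below 0.3 rad/s and angle between each of charcoal, firebrick, honeycomb's own z axis and vertical below 0.12 rad and contact force between the fingers and charcoal below 0.1 N and x of firebrick in the frame of tray between -0.105 and 0.105 m and y of firebrick in the frame of tray between -0.045 and 0.045 m and contact force between the fingers and firebrick below 0.1 N and x of honeycomb in the frame of tray between -0.105 and 0.105 m and y of honeycomb in the frame of tray between -0.045 and 0.045 m and contact force between the fingers and honeycomb below 0.1 N and horizontal distance between beaker and pan below 0.03 m and z of beaker in the frame of pan below 0.045 m), for 0.2 s.
2. the beaker stands upright and released in the middle of the bench block, the three blocks still on the tray (horizontal distance between beaker and bench_block below 0.015 m and z of beaker in the frame of bench_block between 0.015 and 0.025 m and linear speed of each of beaker, charcoal, firebrick, honeycomb below 0.03 m/s and angular speed of each of beaker, charcoal, firebrick, honeycomb below 0.3 rad/s and angle between each of beaker, charcoal, firebrick, honeycomb's own z axis and vertical below 0.12 rad and contact force between the fingers and beaker below 0.1 N and x of charcoal in the frame of tray between -0.105 and 0.105 m and y of charcoal in the frame of tray between -0.045 and 0.045 m and z of each of charcoal, firebrick, honeycomb in the frame of tray below 0.012 m and contact force between the fingers and charcoal below 0.1 N and x of firebrick in the frame of tray between -0.105 and 0.105 m and y of firebrick in the frame of tray between -0.045 and 0.045 m and contact force between the fingers and firebrick below 0.1 N and x of honeycomb in the frame of tray between -0.105 and 0.105 m and y of honeycomb in the frame of tray between -0.045 and 0.045 m and contact force between the fingers and honeycomb below 0.1 N), for 0.2 s.
At the end, for the whole second after the job is handed in: each block stands upright on the pan within 13 mm of where it stood at the start, a broad face to the pan's centre (within 18 mm); the beaker stands upright within 15 mm of the middle of the bench block's top; all released and at rest (distance of each of charcoal, firebrick, honeycomb from where it was at the start of the episode below 0.013 m and y of pan in the frame of charcoal between -0.018 and 0.018 m and linear speed of each of charcoal, firebrick, honeycomb, beaker below 0.03 m/s and angular speed of each of charcoal, firebrick, honeycomb, beaker below 0.3 rad/s and angle between each of charcoal, firebrick, honeycomb, beaker's own z axis and vertical below 0.12 rad and y of pan in the frame of firebrick between -0.018 and 0.018 m and y of pan in the frame of honeycomb between -0.018 and 0.018 m and horizontal distance between beaker and bench_block below 0.015 m and z of beaker in the frame of bench_block between 0.015 and 0.025 m); the robot touches nothing.
It fails at once if a block or the beaker is knocked over (tilts more than 0.6 rad) (angle between any of charcoal, firebrick, honeycomb, beaker's own z axis and vertical above 0.6 rad).
It fails at once if the beaker is let go more than 15 mm above the bench block (horizontal distance between beaker and bench_block below 0.07 m and z of beaker in the frame of bench_block above 0.035 m and contact force between the fingers and beaker below 0.05 N).
It fails at once if the flux jar is pushed more than 20 mm or tipped (distance of flux_jar from where it was at the start of the episode above 0.02 m or angle between flux_jar's own z axis and vertical above 0.4 rad).
It fails at once if the solder dish is pushed more than 20 mm or tipped (distance of solder_dish from where it was at the start of the episode above 0.02 m or angle between solder_dish's own z axis and vertical above 0.4 rad).
It also fails if it takes over 138 s, if anything falls off the work surface, if the arm or the gripper's body presses on something with over 40 N, if the wrist force passes 120 N, or if a joint passes its speed limit or range.

### The arm

A 6-joint arm with a two-finger parallel gripper is mounted at the origin on the work surface. World frame = base frame: x ahead of the robot, y to its left, z up, the work surface at z = 0. Lengths are in m, angles in rad, forces in N, time in s.
With the tool pointing down it reaches from about 0.35 to 0.8 m from the base axis. Payload 7.3 kg.
Tool frame: the origin (TCP) lies between the finger pads; the fingertips stand 25 mm ahead of it and the grasp point (between the pads) lies 6 mm ahead of it (r.tip_extent is the distance from the TCP to the fingertips, in m); z points along the fingers, y is the line along which they close (so a half turn about z gives the same grasp; the last joint's range is limited). The gripper opens to 85 mm and grips with 20 to 120 N. Pads are 22 mm wide; open, the fingers measure 114 mm over their backs; the gripper's body (76 mm by 85 mm) begins 54 mm behind the grasp point. The pads swing forward as they close: fully open they stand 13 mm farther back than shut.
Start: joints at [-1.344, 0.342, 1.524, -0, 1.275, -0.146], TCP at [0.191, -0.489, 0.216] pointing down, gripper open.
Joint ranges: [-2.53, 2.53], [-0.77, 2.02], [0.04, 2.7], [-1, 4.14], [0.28, 2.66], [-3.11, 3.11]. Speed limits (rad/s): [2.57, 2.57, 3.14, 3.14, 3.14, 3.14].

### API

Orientations are given as a unit quaternion [x, y, z, w].
In Python, from workcell import r, command_gripper, optics gives the robot as it stands. The module is installed in compiled form; this text tells all that it offers. Calls block until the motion is done:
- r.reach(position, orientation): joint-space move of the TCP to a pose.
- r.move_straight(position, orientation=None, speed=0.15, max_force=None): straight line of the TCP; orientation=None keeps the orientation; speed is the mean speed in m/s. With max_force (N) it stops when the force on the tool has changed by that much, and returns True; else False.
- r.movej(angles): joint-space move.
- command_gripper(opening, force=None): finger opening in m; force is the grip in N (None keeps the last); returns when the fingers have stopped.
- r.hold(seconds).
- r.solve_ik(position, orientation): joint angles nearest the present ones, or None.
- r.read_state(): the state.
- optics.get_image(name): name is "scene" or "side" or "wrist"; returns (picture, depth): 384x512x3 uint8, red, green, blue; 384x512 float32, m along the optical axis (not along the pixel's ray), 0 where there is no reading.
- optics.camera_model(name): a dict with "K" (3x3 intrinsics, pixels), "k1" (the pictures are not rectified: a ray, as slopes to the right and down, at radius r is drawn at 1 + k1 r^2 times it, then the intrinsics apply), "R" (3x3) and "t" (3): a world point X has camera coordinates R X + t; the wrist camera has in their place "tool_from_camera" (4x4, takes a point from camera to tool coordinates, whose origin is the TCP and whose axes are the flange's). Camera axes: x right, y down, z forward; pixel columns grow to the right and rows downward; lengths in m; the calibration is good to about 2 mm. A picture is of the moment at which its call begins: read the wrist's pose just before it. camera_model takes no time and is no camera call.
A pose or a line that the arm cannot do raises r.PlanningError and nothing moves.
- r.finish_job(): hands the job in; it is judged then, once.
The state is a dict: "time_s": time; "joint_positions": joint angles; "dq": joint speeds; "tau": joint torques, N m; "eef_pos": TCP position; "eef_rot": TCP orientation; "contact_force": force on the tool from outside, world axes, zero at the start; "torque": the same for the moment, N m; "grip_width": finger opening in m; "grip_force": force on a finger pad.
Only numpy, scipy, OpenCV 4.12 (cv2) and the standard library are available. Lean on these libraries where they do the work, as an engineer would, in place of code of your own. Each camera call takes 0.05 s, during which the arm holds its last target. There are 200 camera calls.

## Working session

There is one attempt and no reset: what is moved stays moved. The work goes in short steps, each a Python script; the robot and the scene stay as the last script left them, time stands still between calls to the robot, and variables do not carry over. Pictures are saved under pics/ and viewed, at most 14 in all, crops included, and the job is handed in when it is done.

```bash
mkdir -p pics; python3 - <<'E'
from workcell import r, optics
import cv2,numpy as np
for n in ("scene","side"):
    im,d=optics.get_image(n); np.savez(f"pics/{n}0.npz",im=im,d=d)
    cv2.imwrite(f"pics/{n}0.png",cv2.resize(im[:,:,::-1],(800,600)))
    m=optics.camera_model(n); print(n,m, (d>0).mean())
print(optics.camera_model("wrist")); print(r.read_state()["eef_rot"], r.tip_extent)
E
```

```text
scene {'K': array([[436.88882244,   0.        , 250.63497774],
       [  0.        , 436.88882244, 191.45506159],
       [  0.        ,   0.        ,   1.        ]]), 'k1': -0.08226057778468898, 'R': array([[-0.74204383,  0.67022461,  0.01303537],
       [ 0.5590703 ,  0.62947401, -0.53963215],
       [-0.36988018, -0.39314302, -0.84179999]]), 't': array([ 0.384598  , -0.25768298,  1.3673689 ])} 0.9959665934244791
side {'K': array([[423.01630598,   0.        , 255.86419332],
       [  0.        , 423.01630598, 186.44372181],
       [  0.        ,   0.        ,   1.        ]]), 'k1': -0.15795738445148821, 'R': array([[-0.92182239, -0.38748461, -0.00995744],
       [-0.19262601,  0.48024555, -0.85572159],
       [ 0.33636096, -0.78690526, -0.51734072]]), 't': array([0.46402337, 0.14101755, 0.91036589])} 0.9960378011067709
{'K': array([[267.75399223,   0.        , 255.62851922],
       [  0.        , 267.75399223, 194.02486431],
       [  0.        ,   0.        ,   1.        ]]), 'k1': -0.008493178614767474, 'tool_from_camera': array([[-9.18537865e-04, -9.50887883e-01, -3.09534151e-01,
         7.88024650e-02],
       [ 9.99999453e-01, -1.02850473e-03,  1.92080024e-04,
         3.34896694e-04],
       [-5.01003907e-04, -3.09533805e-01,  9.50888307e-01,
        -1.56935168e-01],
       [ 0.00000000e+00,  0.00000000e+00,  0.00000000e+00,
         1.00000000e+00]])}
[ 9.82680364e-01  1.85307416e-01 -3.00973189e-05 -6.79893448e-04] 0.025
```

View pics/scene0.png

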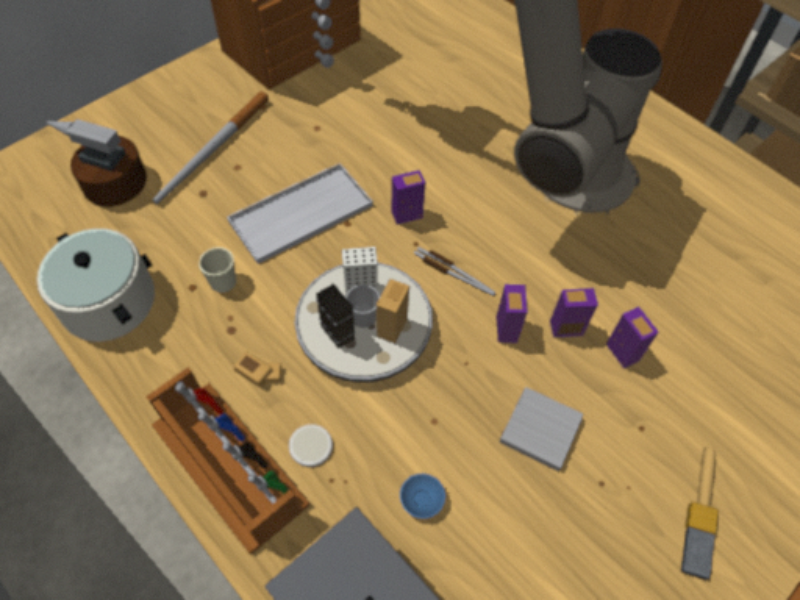

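View pics/side0.png

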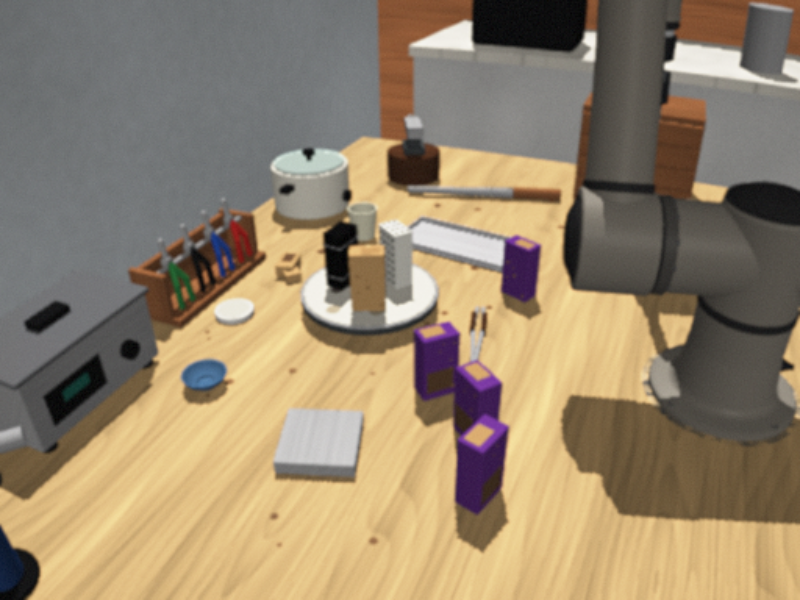

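Scene picture (800x600): pan at about (365,318) carries charcoal (335,315), firebrick (393,310) and honeycomb (360,268) round the beaker (362,303). The tray is at (300,212), the bench block at (542,428), the flux jar at (218,270) and the dish at (423,497). There are four purple look-alikes, at (408,197), (512,313), (574,312) and (632,337). The only firebrick fitting the description is the buff one on the pan. Next I'll measure using the depth from both views.

```bash
cat > h.py <<'E'
from workcell import r, command_gripper, optics
import numpy as np, cv2
from scipy.spatial.transform import Rotation as Ro
def cloud(n, im=None, d=None):
    st=r.read_state(); m=optics.camera_model(n)
    if im is None: im,d=optics.get_image(n)
    K=m["K"]; v,u=np.mgrid[0:384,0:512]; 
    p=np.stack([u.ravel(),v.ravel()],1).astype(float)[:,None]
    s=cv2.undistortPoints(p,K,np.array([m["k1"],0,0,0,0]))[:,0]
    z=d.ravel()[:,None]; C=np.hstack([s*z,z])
    if n=="wrist":
        T=m["tool_from_camera"]; C=C@T[:3,:3].T+T[:3,3]
        X=Ro.from_quat(st["eef_rot"]).apply(C)+st["eef_pos"]
    else: X=(C-m["t"])@m["R"]
    X[d.ravel()<=0]=np.nan
    return X.reshape(384,512,3), im
def rect(P):
    (c,s,a)=cv2.minAreaRect((P[:,:2]*1000).astype(np.float32)); return np.round(c,1),np.round(s,1),round(a,1)
def quat(yaw): # tool down, tool y (closing line) along world direction yaw
    y=np.array([np.cos(yaw),np.sin(yaw),0]); z=np.array([0,0,-1.]); x=np.cross(y,z)
    return Ro.from_matrix(np.stack([x,y,z],1)).as_quat()
E
cat > m.py <<'E'
from h import *
for n in ("scene","side"):
    f=np.load(f"pics/{n}0.npz"); X,im=cloud(n,f["im"],f["d"])
    px=lambda u,v: np.round(X[int(v*.64),int(u*.64)]*1000)
    pts=dict(scene=dict(table=(460,400),pan=(365,360),tray=(300,212),bb=(542,428),jar=(218,260),dish=(423,497),lid=(310,445)),
             side=dict(table=(400,400),pan=(350,318),bb=(320,440)))[n]
    for k,(u,v) in pts.items(): print(n,k,px(u,v))
    def comps(lo,hi,near=None,R=.2):
        m=(X[...,2]>lo)&(X[...,2]<hi)
        if near is not None: m&=np.hypot(X[...,0]-near[0],X[...,1]-near[1])<R
        k,l,s,_=cv2.connectedComponentsWithStats(m.astype(np.uint8))
        for i in range(1,k):
            if s[i,4]>25:
                P=X[l==i]; print(n,(lo,hi),s[i,4],rect(P),"z",np.round(np.median(P[:,2])*1000,1),"rgb",im[l==i].mean(0).astype(int),"px",(s[i,:2]/.64).astype(int))
    pc=X[int(360*.64),int(365*.64)] if n=="scene" else X[int(318*.64),int(350*.64)]
    comps(.126,.142,pc,.16); comps(.030,.038,pc,.2); comps(.080,.096,pc,.1)
    for a in ((.015,.025),(.011,.018)): comps(*a)
E
python3 m.py
```

```text
scene table [540. 187.  -0.]
scene pan [618.  43.  34.]
scene tray [ 491. -290.    4.]
scene bb [486. 308.  20.]
scene jar [ 681. -279.   33.]
scene dish [695. 262.   6.]
scene lid [768.  89.  12.]
scene (0.126, 0.142) 276 (array([536.8, -59.9]), array([37. , 52.4]), 50.2) z 134.0 rgb [179 178 169] px [342 246]
scene (0.126, 0.142) 299 (array([545.4,  29.1]), array([56.3, 34.1]), 23.0) z 134.0 rgb [170 134  79] px [376 278]
scene (0.126, 0.142) 305 (array([618.8, -23.9]), array([55. , 35.3]), 84.0) z 133.7 rgb [38 36 31] px [315 282]
scene (0.03, 0.038) 3018 (array([568.4, -16.8]), array([224.7, 229.5]), 49.0) z 34.1 rgb [168 165 154] px [293 262]
scene (0.08, 0.096) 63 (array([551. ,  43.6]), array([26.4, 55.6]), 78.9) z 88.5 rgb [89 72 45] px [376 303]
scene (0.08, 0.096) 69 (array([630.7, -17.5]), array([27.2, 61.3]), 26.4) z 88.6 rgb [35 31 26] px [317 307]
scene (0.08, 0.096) 46 (array([578.4,   1. ]), array([11.1, 35.7]), 59.5) z 87.0 rgb [98 98 98] px [353 306]
scene (0.015, 0.025) 40 (array([  624.2, -1302.9]), array([66.3, 17.2]), 4.0) z 20.8 rgb [83 84 84] px [0 0]
scene (0
[... 10361 characters left out ...]
14.0 rgb [ 65  92 121] px [182 360]
side (0.011, 0.018) 66 (array([385.4, 161.7]), array([54.5, 24.6]), 17.8) z 14.7 rgb [64 41 51] px [414 381]
side (0.011, 0.018) 169 (array([493.8, 329.5]), array([33.8, 77.2]), 85.9) z 17.4 rgb [202 201 200] px [278 426]
side (0.011, 0.018) 29 (array([432.9, 319.8]), array([13.8, 31.3]), 19.2) z 16.9 rgb [168 165 162] px [345 443]
side (0.011, 0.018) 223 (array([469. , 346.3]), array([98.7, 22. ]), 19.5) z 16.2 rgb [155 154 153] px [273 453]
side (0.011, 0.018) 75 (array([265.7, 320.8]), array([60.2, 27.4]), 40.5) z 14.3 rgb [61 35 62] px [454 479]
side (0.011, 0.018) 51 (array([679.1, 640.5]), array([32.1,  7.2]), 87.9) z 14.8 rgb [16 29 53] px [  0 567]
```

```bash
python3 - <<'E'
from h import *
f=np.load("pics/scene0.npz"); X,im=cloud("scene",f["im"],f["d"])
g=im.astype(int); grey=(g.max(2)-g.min(2)<30)&(g.mean(2)>70)
m=(X[...,2]>-.002)&(X[...,2]<.02)&(np.hypot(X[...,0]-.49,X[...,1]+.29)<.2)&grey
m=cv2.morphologyEx(m.astype(np.uint8),cv2.MORPH_OPEN,np.ones((3,3)))
k,l,s,_=cv2.connectedComponentsWithStats(m); i=1+s[1:,4].argmax(); print("tray",rect(X[l==i]))
C=np.array([.567,-.0176])
for yaw in (0,np.pi/2):
    for z in (.40,): print(r.solve_ik([C[0]-.06,C[1],z],quat(yaw)))
q=min((r.solve_ik([.50,-.05,.40],quat(y)) for y in (np.pi/2,-np.pi/2)),key=lambda a:9 if a is None else abs(a[5]))
r.movej(q); 
X,im=cloud("wrist"); cv2.imwrite("pics/w1.png",cv2.resize(im[:,:,::-1],(800,600)))
for lo,hi in ((.126,.142),(.084,.096),(.029,.039)):
    m=((X[...,2]>lo)&(X[...,2]<hi)&(np.hypot(X[...,0]-C[0],X[...,1]-C[1])<.14)).astype(np.uint8)
    k,l,s,_=cv2.connectedComponentsWithStats(m)
    for i in range(1,k):
        if s[i,4]>30: P=X[l==i]; print((lo,hi),s[i,4],rect(P),np.round(np.median(P[:,2])*1000,1),"circ",np.round(cv2.minEnclosingCircle((P[:,:2]*1000).astype(np.float32))[0],1))
E
```

```text
tray (array([ 493. , -287.8]), array([128.1, 249.4]), 81.1)
[-1.85874854e-01  2.37961819e-01  1.17546843e+00 -4.44089210e-16
  1.72816241e+00 -1.85874854e-01]
[-1.85874854e-01  2.37961819e-01  1.17546843e+00 -4.44089210e-16
  1.72816241e+00 -1.75667118e+00]
(0.126, 0.142) 926 (array([616.9, -24.4]), array([54.1, 34.2]), 84.1) 133.4 circ [616.8 -24.7]
(0.126, 0.142) 803 (array([543.9,  28.3]), array([54. , 34.1]), 23.9) 133.6 circ [544.1  27.9]
(0.126, 0.142) 768 (array([534.5, -61.2]), array([34. , 53.6]), 54.1) 133.7 circ [534.  -61.1]
(0.084, 0.096) 199 (array([564.6, -18.6]), array([53.8, 53.4]), 89.7) 89.4 circ [564.7 -19.3]
(0.084, 0.096) 41 (array([550.4,  12.8]), array([52. ,  0.7]), 23.6) 90.5 circ [550.3  13.1]
(0.029, 0.039) 8451 (array([565.5, -18.9]), array([228.4, 228.4]), 46.2) 33.6 circ [564.9 -19.2]
(0.029, 0.039) 352 (array([565.1, -18.8]), array([37.4, 37.6]), 89.7) 37.6 circ [564.8 -19.1]
```

View pics/w1.png

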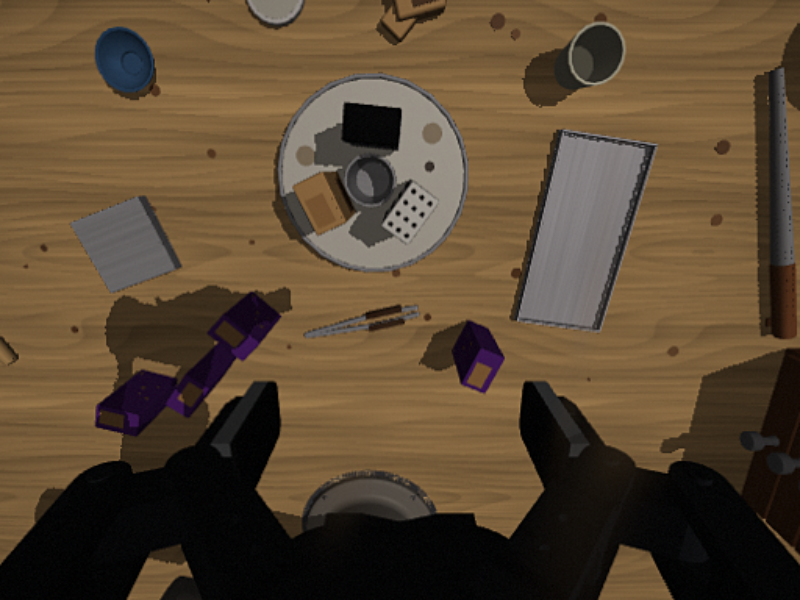

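The wrist view shows the buff firebrick with its scorch mark at (322,203), charcoal at (372,126), honeycomb at (410,211) and the beaker at (369,180). All four purple look-alikes stand off the pan: (475,355), (245,325), (200,385) and (137,402). Both fixed views and the wrist agree to about 2 mm. Now the confirming crop, plus the tray and bench block measured from the wrist.

```bash
python3 - <<'E'
from h import *
a=cv2.imread("pics/w1.png"); cv2.imwrite("pics/crop1.png",cv2.resize(a[70:275,270:475],(600,600)))
X,im=cloud("wrist")
g=im.astype(int); grey=(g.max(2)-g.min(2)<25)&(g.mean(2)>50)
for nm,c,R,lo,hi in (("tray",(.493,-.288),.2,.0,.018),("bb",(.483,.308),.1,.014,.026),("jar",(.68,-.27),.07,.055,.07),("purple",(.35,-.14),.06,.09,.11)):
    m=((X[...,2]>lo)&(X[...,2]<hi)&(np.hypot(X[...,0]-c[0],X[...,1]-c[1])<R))
    if nm in("tray","bb"): m&=grey
    m=cv2.morphologyEx(m.astype(np.uint8),cv2.MORPH_OPEN,np.ones((3,3)))
    k,l,s,_=cv2.connectedComponentsWithStats(m); i=1+s[1:,4].argmax(); P=X[l==i]
    print(nm,rect(P),np.round(np.percentile(P[:,2],[5,50,95])*1000,1))
E
```

```text
tray (array([ 490. , -288.4]), array([118.8, 246.6]), 82.1) [1.4 3.  5.1]
bb (array([482.5, 306.9]), array([ 99.3, 101.4]), 19.4) [17.8 19.4 20.9]
jar (array([ 706.5, -271.4]), array([50.9, 17.9]), 46.0) [55.9 60.5 62.7]
purple (array([ 343.7, -151.3]), array([33.8, 52.5]), 66.5) [ 93.3  99.7 101.2]
```

View pics/crop1.png

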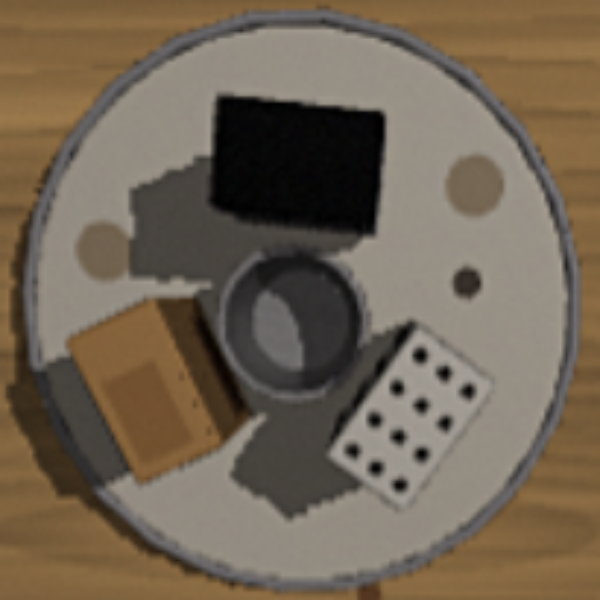

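```bash
cat >> h.py <<'E'
d2=np.deg2rad
ZT=.112; HI=.255
PAN=dict(charcoal=((.6178,-.0234),84.1),firebrick=((.5450,.0293),24.3),honeycomb=((.5360,-.0601),-35.7))
tx=-np.array([np.cos(d2(172)),np.sin(d2(172))]); tc=np.array([.4915,-.288])
TRAY=dict(charcoal=(tc+.075*tx,82),firebrick=(tc,82),honeycomb=(tc-.075*tx,-98))
def go(xy,z,yaw,sp=.3): r.move_straight([*xy,z],quat(d2(yaw)),speed=sp)
def pick(xy,yaw,z,hi=HI,op=.068,force=50):
    r.reach([*xy,hi],quat(d2(yaw))); command_gripper(op); go(xy,z+.03,yaw)
    if r.move_straight([*xy,z],speed=.08,max_force=8): print("touch going down",r.read_state()["eef_pos"])
    command_gripper(0,force); s=r.read_state()
    print("grip w",round(s["grip_width"],4),"F",round(s["grip_force"],1),"tcp",np.round(s["eef_pos"],4))
    r.move_straight([*xy,z+.02],speed=.06); go(xy,hi,yaw)
    s=r.read_state(); print("lifted w",round(s["grip_width"],4),"F",round(s["grip_force"],1))
def place(xy,yaw,z,hi=HI,op=.068):
    go(xy,hi,yaw); go(xy,z+.025,yaw); go(xy,z+.006,yaw,.08)
    t=r.move_straight([*xy,z-.004],speed=.02,max_force=5); zz=r.read_state()["eef_pos"][2]
    command_gripper(op); r.move_straight([*xy,zz+.03],speed=.1); go(xy,hi,yaw)
    print("placed touch",t,"z",round(zz,4),"want",z,"t",round(r.read_state()["time_s"],1))
    return zz
E
python3 - <<'E'
from h import *
(xy,y),(txy,ty)=PAN["charcoal"],TRAY["charcoal"]
pick(xy,y,ZT); place(txy,ty,ZT-.031)
X,im=cloud("wrist"); cv2.imwrite("pics/w2.png",im[:,:,::-1])
P=X[(X[...,2]>.095)&(X[...,2]<.11)&(np.hypot(X[...,0]-txy[0],X[...,1]-txy[1])<.07)]; print(txy,len(P),len(P)>5 and rect(P))
E
```

```text
grip w 0.0512 F 51.3 tcp [ 0.6185 -0.0236  0.1134]
lifted w 0.0516 F 52.4
placed touch True z 0.0825 want 0.081 t 11.3
[ 0.56577011 -0.29843798] 1299 (array([ 565.3, -300.2]), array([53.9, 34. ]), 82.3)
```

View pics/w2.png

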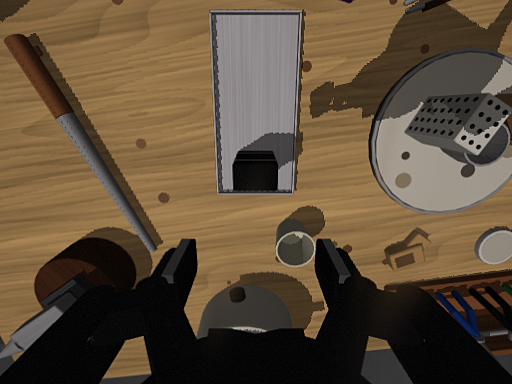

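The charcoal stands upright at the near end of the tray, at (255,172), and the pads and block read as expected. On to the other two blocks.

```bash
python3 - <<'E'
from h import *
for n in ("firebrick","honeycomb"):
    (xy,y),(txy,ty)=PAN[n],TRAY[n]
    pick(xy,y,ZT); place(txy,ty,ZT-.031)
r.reach([.50,-.12,.42],quat(d2(90)))
X,im=cloud("wrist"); cv2.imwrite("pics/w3.png",im[:,:,::-1])
for n in TRAY:
    t=TRAY[n][0]; P=X[(X[...,2]>.095)&(X[...,2]<.112)&(np.hypot(X[...,0]-t[0],X[...,1]-t[1])<.045)]; print(n,t,len(P)>5 and rect(P))
P=X[(X[...,2]>.084)&(X[...,2]<.096)&(np.hypot(X[...,0]-.566,X[...,1]+.018)<.05)]; print("beaker",rect(P),np.median(P[:,2]))
print(r.read_state()["time_s"])
E
```

```text
grip w 0.0517 F 50.9 tcp [0.5456 0.0292 0.1135]
lifted w 0.0511 F 52.6
placed touch True z 0.0826 want 0.081 t 19.6
grip w 0.0509 F 50.9 tcp [ 0.5367 -0.0602  0.1135]
lifted w 0.0511 F 52.6
placed touch True z 0.0825 want 0.081 t 28.3
charcoal [ 0.56577011 -0.29843798] (array([ 565.5, -300. ]), array([53.6, 34.4]), 82.1)
firebrick [ 0.4915 -0.288 ] (array([ 491.7, -290.2]), array([54.3, 34.2]), 81.7)
honeycomb [ 0.41722989 -0.27756202] (array([ 416.9, -277.9]), array([53.7, 34. ]), 81.8)
beaker (array([566.3, -20.2]), array([54.6, 53.5]), 45.9) 0.08900773573395887
30.85
```

View pics/w3.png

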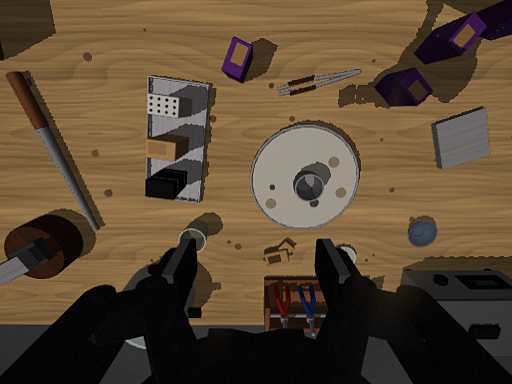

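All three blocks stand on the tray: honeycomb (163,105), firebrick (165,148), charcoal (168,185). The beaker is at (310,185) on the pan. Next I'll move the beaker.

```bash
python3 - <<'E'
from h import *
pick((.5663,-.0186),90,.086,hi=.2,op=.08,force=30); place((.4828,.3076),90,.072,hi=.2,op=.08)
r.reach([.44,.25,.36],quat(d2(90)))
X,im=cloud("wrist"); cv2.imwrite("pics/w4.png",im[:,:,::-1])
for a,b in ((.069,.084),(.014,.026)):
    P=X[(X[...,2]>a)&(X[...,2]<b)&(np.hypot(X[...,0]-.483,X[...,1]-.3076)<.08)]; print(rect(P),np.median(P[:,2]))
X,im=cloud("scene")
P=X[(X[...,2]>.069)&(X[...,2]<.084)&(np.hypot(X[...,0]-.483,X[...,1]-.3076)<.06)]; print(rect(P),np.median(P[:,2]),r.read_state()["time_s"])
E
```

```text
grip w -0.0001 F 0.0 tcp [ 0.5663 -0.0186  0.086 ]
lifted w -0.0001 F 0.0
placed touch False z 0.0679 want 0.072 t 39.2
(array([0., 0.]), array([0., 0.]), 0.0) nan
(array([482.8, 307.4]), array([99.9, 99.9]), 19.4) 0.01947734705659726
(array([0., 0.]), array([0., 0.]), 0.0) nan 40.075
  return _methods._mean(a, axis=axis, dtype=dtype,
  ret = ret.dtype.type(ret / rcount)
```

View pics/w4.png

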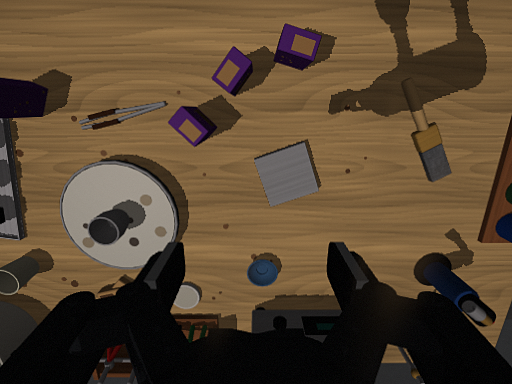

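The beaker grasp missed: the fingers closed to zero. The beaker is still standing on the pan, at (110,228). I'll measure where it is now and check it closely.

```bash
python3 - <<'E'
from h import *
s=r.read_state(); print(s["grip_width"],s["time_s"])
command_gripper(.08)
r.reach([.49,-.018,.30],quat(d2(90)))
X,im=cloud("wrist"); cv2.imwrite("pics/w5.png",im[:,:,::-1]); np.save("pics/X5.npy",X)
S,_=cloud("scene"); D,_=cloud("side")
for Y in (X,S,D):
    P=Y[(Y[...,2]>.083)&(Y[...,2]<.1)&(np.hypot(Y[...,0]-.566,Y[...,1]+.018)<.09)]; print(len(P), rect(P),np.median(P[:,2]))
    P=Y[(Y[...,2]>.045)&(np.hypot(Y[...,0]-.566,Y[...,1]+.018)<.1)&(Y[...,2]<.15)]; print(len(P),np.round(np.percentile(P,[1,50,99],axis=0)*1000))
E
```

```text
0.07986168701878053 40.075
306 (array([565.6, -19.6]), array([55. , 54.3]), 85.2) 0.08882034244996213
876 [[539. -46.  46.]
 [578. -19.  75.]
 [592.   6.  90.]]
125 (array([567.4, -18.7]), array([55.1, 52.6]), 48.6) 0.08881683536711793
422 [[541. -45.  46.]
 [565. -22.  73.]
 [594.   9.  92.]]
108 (array([566.4, -16.8]), array([53.1, 57.7]), 56.8) 0.08665661037758611
471 [[540. -45.  46.]
 [564.  -4.  74.]
 [593.  11.  90.]]
```

View pics/w5.png

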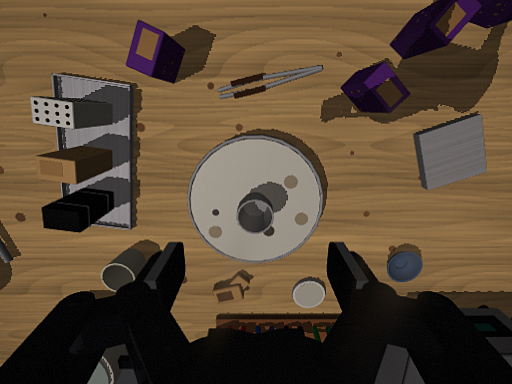

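The beaker hasn't moved: all three cameras put it at (566,-18.5) mm. I'll repeat the grasp in steps and watch it.

```bash
python3 - <<'E'
from h import *
xy=(.5663,-.0186)
go(xy,.2,90); print(r.move_straight([*xy,.084],speed=.12,max_force=8))
p=lambda:(lambda s:print(np.round(s["eef_pos"],4),round(s["grip_width"],4),round(s["grip_force"],1),np.round(s["contact_force"],1),s["time_s"]))(r.read_state())
p(); a=optics.get_image("side")[0]
command_gripper(.050,30); p(); b=optics.get_image("side")[0]
k=lambda i:cv2.resize(i[100:250,150:340,::-1],(760,600))[:,:]
cv2.imwrite("pics/s6.png",cv2.resize(np.vstack([i[120:260,150:350,::-1] for i in (a,b)]),(428,600),interpolation=cv2.INTER_CUBIC))
E
```

```text
False
[ 0.5669 -0.0187  0.085 ] 0.0802 0.0 [0.  0.4 0.3] 43.2083
[ 0.5663 -0.0186  0.0841] 0.0501 0.0 [-0.6  0.1  0.4] 43.6583
```

View pics/s6.png

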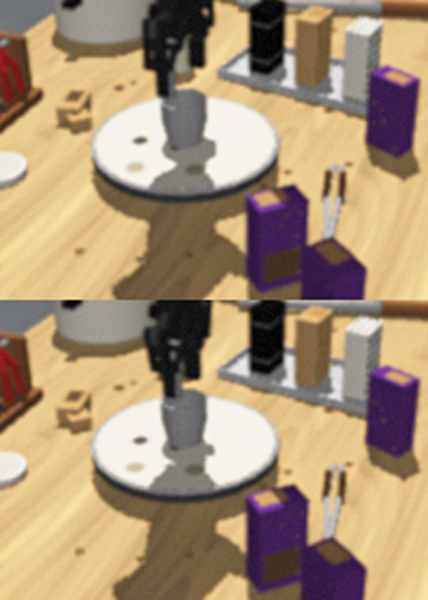

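```bash
python3 - <<'E'
from h import *
s=r.read_state(); print(np.round(s["eef_pos"],4),Ro.from_quat(s["eef_rot"]).as_matrix().round(3).tolist(),s["grip_width"],np.round(s["joint_positions"],3))
for n in("side","scene"):
    X,im=cloud(n); dk=im.max(2)<60
    for lo,hi in((.04,.07),(.07,.08),(.08,.09),(.09,.1),(.1,.12),(.12,.14),(.14,.18)):
        m=(X[...,2]>lo)&(X[...,2]<hi)&(np.hypot(X[...,0]-.566,X[...,1]+.018)<.09)
        for t,q in(("dark",m&dk),("light",m&~dk)):
            P=X[q]
            if len(P)>4: print(n,lo,t,len(P),"x",np.round(np.percentile(P[:,0],[2,50,98])*1000),"y",np.round(np.percentile(P[:,1],[2,50,98])*1000))
a=optics.get_image("scene")[0]; cv2.imwrite("pics/s7.png",cv2.resize(a[120:260,160:320,::-1],(640,560)))
E
```

```text
[ 0.5663 -0.0186  0.084 ] [[-1.0, -0.0, 0.0], [-0.0, 1.0, -0.0], [-0.0, -0.0, -1.0]] 0.05023857061151663 [-0.168  0.551  1.582 -0.     1.008 -1.739]
side 0.04 light 219 x [540. 560. 589.] y [-44.   1.   9.]
side 0.07 light 124 x [540. 561. 592.] y [-45.  -8.  11.]
side 0.08 light 110 x [540. 561. 592.] y [-45.  -5.  10.]
side 0.1 dark 58 x [558. 566. 577.] y [-47. -43.  21.]
side 0.1 light 56 x [556. 562. 579.] y [-46.  11.  21.]
side 0.12 dark 91 x [559. 567. 578.] y [-48. -43.  22.]
side 0.12 light 35 x [556. 558. 576.] y [-52.  11.  20.]
side 0.14 dark 297 x [551. 558. 576.] y [-70.  10.  45.]
side 0.14 light 51 x [555. 568. 580.] y [-79.  14.  44.]
scene 0.04 light 176 x [547. 567. 593.] y [-44. -33.   8.]
scene 0.07 light 65 x [547. 572. 594.] y [-44. -10.   9.]
scene 0.08 light 82 x [547. 576. 594.] y [-45. -18.   9.]
scene 0.09 light 24 x [562. 584. 594.] y [-45. -18.   7.]
scene 0.1 dark 22 x [559. 568. 575.] y [-45. -44.  20.]
scene 0.1 light 33 x [556. 575. 579.] y [-49. -43.  14.]
scene 0.12 dark 42 x [558. 571. 575.] y [-47. -44.  20.]
scene 0.12 light 24 x [572. 577. 579.] y [-59. -45.  14.]
scene 0.14 dark 173 x [559. 577. 584.] y [-71.  11.  42.]
scene 0.14 light 56 x [556. 578. 583.] y [-81.  -1.  42.]
```

View pics/s7.png

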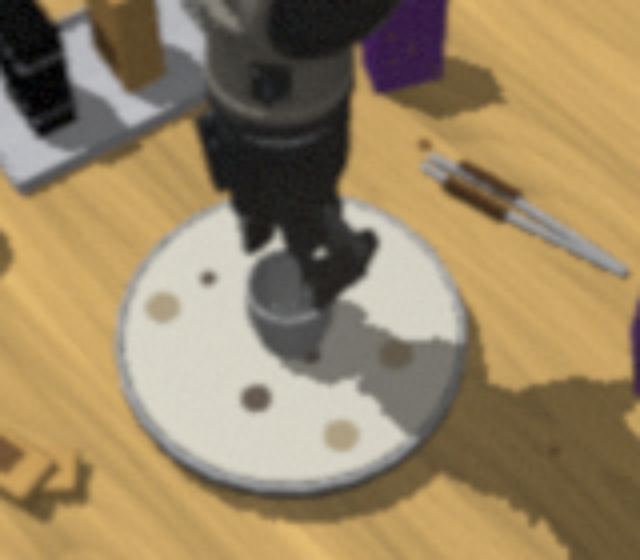

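The depth shows the fingertips at about z = 0.10, well behind where the 25 mm tip extent puts them with the TCP at 0.084. I'll measure the tips in the tool frame with the wrist camera at several openings.

```bash
python3 - <<'E'
from h import *
go((.5663,-.0186),.2,90)
for w in (.08,.054,.0):
    command_gripper(w); s=r.read_state()
    X,im=cloud("wrist")
    T=Ro.from_quat(s["eef_rot"]).inv().apply((X-s["eef_pos"]).reshape(-1,3)).reshape(X.shape)
    m=(np.abs(T[...,0])<.03)&(np.abs(T[...,1])<.075)&(T[...,2]>-.1)&(T[...,2]<.06)
    P=T[m]; print(w,s["grip_width"],m.sum(),"wrist tip z mm",np.round(np.percentile(P[:,2],[50,95,99,100])*1000,1))
    for n in("side","scene"):
        X,_=cloud(n); q=(np.hypot(X[...,0]-.5663,X[...,1]+.0186)<.075)&(X[...,2]>.115)&(X[...,2]<.24)
        Z=np.sort(X[q][:,2]); print(n,len(Z),"lowest mm rel TCP",np.round((Z[[0,3,8]]-s["eef_pos"][2])*1000,1))
print(r.tip_extent, optics.camera_model("wrist")["tool_from_camera"][:3,3],s["time_s"])
E
```

```text
0.08 0.08028087174923833 26865 wrist tip z mm [-85.1 -43.4 -31.4 -24.6]
side 101 lowest mm rel TCP [25.2 25.6 27.2]
scene 55 lowest mm rel TCP [26.4 27.4 28.8]
0.054 0.054033215164951943 26616 wrist tip z mm [-84.5 -40.6 -25.9 -17.6]
side 140 lowest mm rel TCP [17.4 18.3 19.5]
scene 93 lowest mm rel TCP [16.9 20.8 23.2]
0.0 -9.992391432285014e-05 26574 wrist tip z mm [-85.1 -48.3 -26.3 -16.7]
side 93 lowest mm rel TCP [13.6 15.1 16.8]
scene 58 lowest mm rel TCP [15.4 19.7 23.9]
0.025 [ 0.07913143 -0.00039615 -0.15693467] 46.0333
```

The true fingertips sit about 18 mm behind the reported TCP at a 54 mm opening, and 26 mm behind when open, not 25 mm ahead. The blocks were therefore held only by their top edges. I'll correct the depths and take the beaker.

```bash
sed -i 's/^ZT=.*/ZT=.086; HI=.23  # tips measured 18 mm BEHIND the TCP at 54 mm opening/' h.py; python3 - <<'E'
from h import *
pick((.5663,-.0186),90,.046,hi=.16,op=.08,force=30)
if r.read_state()["grip_width"]<.04: raise SystemExit("missed")
place((.4828,.3076),90,.032,hi=.16,op=.08)
r.reach([.44,.25,.36],quat(d2(90)))
for n in("wrist","scene"):
    X,im=cloud(n)
    if n=="wrist": cv2.imwrite("pics/w8.png",im[:,:,::-1])
    P=X[(X[...,2]>.069)&(X[...,2]<.084)&(np.hypot(X[...,0]-.483,X[...,1]-.3076)<.06)]; print(len(P)>5 and (rect(P),np.median(P[:,2])),r.read_state()["time_s"])
E
```

```text
grip w 0.0552 F 32.0 tcp [ 0.5668 -0.0186  0.047 ]
lifted w 0.0557 F 32.3
placed touch True z 0.033 want 0.032 t 53.3
((array([482.5, 306.7]), array([54.7, 54.3]), 43.3), np.float64(0.07508486293339228)) 54.2
((array([483.3, 308. ]), array([53.5, 53.3]), 33.4), np.float64(0.07537752890062338)) 54.25
```

View pics/w8.png

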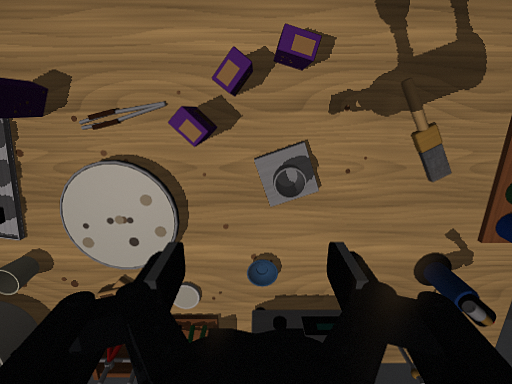

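The beaker stands centred on the bench block, at (290,182). Now I'll return the blocks.

```bash
python3 - <<'E'
from h import *
for n in ("honeycomb","firebrick","charcoal"):
    (xy,y),(txy,ty)=PAN[n],TRAY[n]
    pick(txy,ty,ZT-.031)
    if r.read_state()["grip_width"]<.04: raise SystemExit("missed "+n)
    place(xy,y,ZT)
r.reach([.50,-.05,.40],quat(d2(90)))
X,im=cloud("wrist"); cv2.imwrite("pics/w9.png",im[:,:,::-1]); S,_=cloud("scene")
for n,(t,y) in PAN.items():
    for Y in (X,S):
        P=Y[(Y[...,2]>.126)&(Y[...,2]<.142)&(np.hypot(Y[...,0]-t[0],Y[...,1]-t[1])<.042)]; print(n,t,rect(P),round(float(np.median(P[:,2])),4))
print(r.read_state()["time_s"])
E
```

```text
grip w 0.0529 F 52.4 tcp [ 0.4178 -0.2779  0.056 ]
lifted w 0.0536 F 52.8
placed touch True z 0.0869 want 0.086 t 62.9
grip w 0.0538 F 53.0 tcp [ 0.4921 -0.2886  0.056 ]
lifted w 0.0534 F 52.8
placed touch True z 0.0868 want 0.086 t 71.8
grip w 0.0535 F 53.1 tcp [ 0.5663 -0.2988  0.0558]
lifted w 0.053 F 52.7
placed touch True z 0.0866 want 0.086 t 79.7
charcoal (0.6178, -0.0234) (array([617.5, -25. ]), array([54.2, 34.1]), 84.1) 0.1334
charcoal (0.6178, -0.0234) (array([618.4, -23.8]), array([56.9, 34.6]), 84.5) 0.134
firebrick (0.545, 0.0293) (array([544.6,  27.7]), array([54. , 33.9]), 24.3) 0.1335
firebrick (0.545, 0.0293) (array([545.3,  28.8]), array([57. , 34.8]), 25.1) 0.1338
honeycomb (0.536, -0.0601) (array([535.3, -61.3]), array([34.2, 53.8]), 54.2) 0.1335
honeycomb (0.536, -0.0601) (array([536.4, -59.7]), array([36.9, 53.9]), 54.6) 0.1339
80.6083
```

View pics/w9.png

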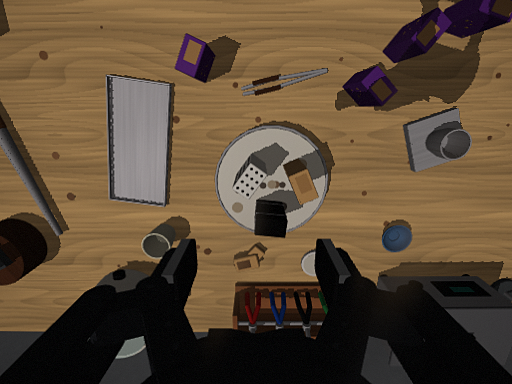

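All three blocks are back within about 1 mm of where they stood: honeycomb (250,180), firebrick (300,182), charcoal (270,218). The beaker stands on the bench block, the tray is empty, and the jar and dish are untouched. Handing in.

```bash
python3 -c "
from workcell import r
print(r.finish_job())"
```

```text
the job is handed in; nothing more can be done
None
```

The job is handed in, verdict not shown: the blocks are back within about 1 mm of where they stood and the beaker is centred on the bench block, after one beaker grasp that closed on air because the fingertips sit about 40 mm farther back than stated; I measured that and corrected for it.

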